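Tare the bench scale through its guarded well

TASK

Tare the bench scale with the brass dish of clips left standing on its pan: push the sliding shutter on its console all the way open, reach a closed fingertip into the well beneath, press the sunken tare key fully down and keep it down for about a second, then let it up and push the shutter fully closed again. Only push and press, lifting nothing; do not press the two raised round keys, and leave the dish, the stamp and the stapler where they stand.

Things in the scene. Friction and masses are not known exactly. Their poses are not given: they have to be found in the camera images.
- scale: Grey bench scale, 200 (x) x 220 (y) x 66 mm, fixed to the bench (its place and yaw differ each time). Origin: centre of its underside, z up; its -x side is the front with the console, its +x side carries the flat steel pan, top face 66 mm above the bench. The console is the front strip, x = -100 to -20 mm, with a level top face 60 mm above the bench.
- well_mouth (a point): Centre of the mouth of the rectangular well in the console's face, at x = -60, y = +55, z = 60 mm in the scale's frame; axes parallel to the scale's. The well measures 38 mm along the scale's x and 50 mm along its y, has upright walls and is 40 mm deep, so closed fingers fit in with their wider side along the scale's y. The shutter covers it when closed.
- tare_key_top (a point): Centre of the top of the black rectangular tare key, 30 (scale x) x 40 (scale y) mm, in the middle of the well; 22 mm below the console's face when up (38 mm above the bench). Moves with the key.
- tare_key (a joint): Travel of the tare key straight down, m: 0 up, 0.006 fully down. A spring returns it: about 2 N to start it moving, about 5.5 N when fully down.
- shutter (a joint): Travel of the shutter in m: 0 fully closed over the well, 0.060 fully open (well quite uncovered). It slides towards the scale's -y between two low guides (guides stand 7 mm above the console's face), has stops at both ends, stays where it is left, and takes about 1.5 N to move. It starts closed or a little ajar (up to 0.012).
- shutter_rib (a point): Middle of the top edge of the upright rib across the aluminium shutter. The rib is 34 mm long (along the scale's x), 4 mm thick (along its y); its top is 79 mm above the bench and the shutter plate it stands on, 46 (x) x 64 (y) mm, has its upper face 64 mm above the bench. The rib stands at the middle of the plate: pushed on its +y flank it opens, on its -y flank it closes. Moves with the shutter.
- front_key (a joint): Travel of the front one of two raised round black keys (18 mm across, tops 6 mm above the console's face), at x = -78, y = -85 mm in the scale's frame; 0 up, 0.004 down. Not to be pressed.
- rear_key (a joint): The same for the rear raised round key, at x = -42, y = -85 mm in the scale's frame. Not to be pressed.
- dish: Brass dish with clips fixed in it, 109 x 126 x 26 mm, loose on the scale's pan; origin: centre of its underside, z up. To be left standing there.
- stamp: Wooden rubber stamp, 28 x 44 x 80 mm, standing loose to the left (+y side) of the scale; origin: centre of its underside. Bystander.
- stapler: Red stapler, 135 x 34 x 41 mm, loose to the right (-y side) of the scale; origin: centre of its underside. Bystander.
Not all that is in view belongs to the job. There is more than one size of the dish; the job needs the smaller.

How it is judged:
On the way, in this order (a step that is already met when the one before it is completed fails the run):
1. the shutter is pushed fully open (at least 53 of 60 mm) (value of joint shutter above 0.053 m), for 0.1 s.
2. the sunken tare key is pressed down (at least 4.5 of 6 mm) and kept down for 0.6 s (value of joint tare_key above 0.0045 m), for 0.6 s.
At the end, for the whole second after the job is handed in: The shutter is closed again to within 5 mm, the tare key is back up (within 1 mm), and the dish rests on the pan within 20 mm of where it stood (value of joint shutter below 0.005 m and value of joint tare_key below 0.001 m and z of dish in the frame of scale above 0.062 m and distance of dish from where it was at the start of the episode below 0.02 m and linear speed of dish below 0.02 m/s); the robot touches nothing.
It fails at once if a raised round key is pressed (more than 2 mm) (value of joint any of front_key, rear_key above 0.002 m).
It fails at once if the dish is lifted or shifted by more than 20 mm (distance of dish from where it was at the start of the episode above 0.02 m).
It fails at once if the stamp or the stapler is lifted, knocked over or shifted by more than 20 mm (distance of any of stamp, stapler from where it was at the start of the episode above 0.02 m or angle between stamp's own z axis and vertical above 0.5 rad).
It also fails if it takes over 54 s, if anything falls off the work surface, if the arm or the gripper's body presses on something with over 40 N, if the wrist force passes 120 N, or if a joint passes its speed limit or range.

ROBOT

A 7-joint arm with a two-finger parallel gripper is mounted at the origin on a cart in front of the work surface, level with it; the furniture and walls round the work are solid. World frame = base frame: x ahead of the robot, y to its left, z up, the work surface at z = 0. Lengths are in m, angles in rad, forces in N, time in s.
With the tool pointing down it reaches from about 0.4 to 0.875 m from the base axis. Payload 19.3 kg.
Tool frame: the origin (TCP) lies at the very end of the fingers, on their centre line; the grasp point (between the pads) lies 19 mm behind it; z points along the fingers, y is the direction in which the jaws open and shut (so a half turn about z gives the same grasp; the last joint's range is limited). The gripper opens to 85 mm and grips with 20 to 120 N. Pads are 22 mm wide; open, the fingers measure 114 mm over their backs; the gripper's body (76 mm by 85 mm) begins 54 mm behind the grasp point. The pads swing forward as they close: fully open they stand 13 mm farther back than shut.
Start: joints at [1.132, 0.521, -0.036, 1.599, 0.021, 1.021, -0.113], TCP at [0.225, -0.583, 0.231] pointing down, gripper open.
Joint ranges: [-2.91, 2.91], [-0.3, 2.13], [-1.5, 1.42], [0.17, 2.43], [-1.26, 4.41], [0.16, 1.93], [-2.52, 2.52]. Speed limits (rad/s): [1.89, 1.89, 2.39, 2.39, 3.01, 3.01, 3.01].

INTERFACE

Orientations are given as [roll, pitch, yaw] about the fixed x, y, z axes, in that order (R = Rz(yaw) Ry(pitch) Rx(roll)).
In Python, from workcell import bot, grab_frame, calibration, workorder gives the robot as it stands.
- The arm moves only by the tool move_arm, never from a script. Its arguments are lists of equal length, an entry for each row: "jaw": the closure in counts, from 0 (fully open) to 255 (shut); "dp": the shift along the tool's x, y, z in units of 800 mm (1.0 is 800 mm), a list of three; "rotation": the turn, a rotation vector about the tool's x, y, z in units of pi rad (1.0 is pi rad), a list of three. In form: {"jaw": [jaw, ...], "dp": [[dx, dy, dz], ...], "rotation": [[rx, ry, rz], ...]}. A call has 1 to 10 rows; each row shifts and turns the commanded pose from where the row before left it, along the tool's axes as they then stand; what a row does not reach is not made up. A row lasts 1/8 s, in which the tool goes at most 62.5 mm and 10.7 degrees, less where a joint would pass 70% of its speed; a pose out of reach is approached as far as the arm can. A call with a number of a shift or a turn outside -1 to 1 is refused whole. A call with a gripper value outside its range is refused whole. The fingers move at their own pace and stop on an object; "squeeze" is the grip in N (left out, the last holds). Time passes only in rows, so rows that do not move let the fingers close. It gives the time, the measured TCP pose, the force and the opening at its end, in the units of the state.
- bot.observe(): the state, without advancing time (a new reading comes with each control period).
- grab_frame(name): name is "scene" or "side" or "wrist"; returns the picture (480x640x3 uint8, blue, green, red); there is no depth.
- calibration(name): a dict with "camera_matrix" (3x3 intrinsics, pixels), "dist" ([k1, k2, p1, p2, k3] as OpenCV has them; the pictures are not rectified), "T" (4x4, takes a point from camera to world coordinates). Camera axes: x right, y down, z forward; pixel columns grow to the right and rows downward; lengths in m; the calibration is good to about 2 mm. A picture is of the moment at which its call begins: read the wrist's pose just before it. calibration takes no time and is no camera call; for the wrist camera it gives the pose at the moment of the call.
- workorder.job_done(): hands the job in, once; it reports no verdict.
The state is a dict: "clock": time; "qpos": joint angles; "qd": joint speeds; "joint_efforts": joint torques, N m; "position": TCP position; "tool_rot": TCP orientation; "force": force on the tool from outside, world axes, zero at the start; "moment": the same for the moment, N m; "grip_width": finger opening in m.
Only numpy, scipy, OpenCV 4.12 (cv2) and the standard library are available. Lean on these libraries where they do the work, as an engineer would, in place of code of your own. Each camera call takes 0.05 s, during which the arm holds its last target. There are 200 camera calls.

## Working session

There is one attempt and no reset: what is moved stays moved. The work goes in short steps, Python scripts to look and compute and a tool call to move; the robot and the scene stay as the last step left them, time stands still between calls to the robot, and variables do not carry over. Pictures are saved under pics/ and viewed, about 8 in all and at most 12, crops included, and the job is handed in when it is done.

Besides the shell and the picture viewer there is one more tool, called after "Request:" by a JSON object that holds its "fn" and its "kwargs". move_arm: Moves the arm, as the interface text tells. Shifts and turns lie within -1 to 1; 1 stands for 800 mm of shift or pi rad of turn. Its arguments: {"type":"object","properties":{"jaw":{"type":"array","items":{"type":"number"}},"dp":{"type":"array","items":{"type":"array","items":{"type":"number","minimum":-1,"maximum":1}}},"rotation":{"type":"array","items":{"type":"array","items":{"type":"number","minimum":-1,"maximum":1}}},"squeeze":{"type":"number"}},"required":["jaw","dp","rotation"]}

```bash
mkdir -p pics; ls; python3 - <<'E'
from workcell import bot, grab_frame, calibration
import cv2,numpy as np
for n in("scene","side"):
    cv2.imwrite(f"pics/{n}0.png",grab_frame(n)); c=calibration(n); print(n,np.round(c["camera_matrix"],1).tolist(),c["dist"],np.round(c["T"],3).tolist())
s=bot.observe(); print({k:np.round(v,3).tolist() for k,v in s.items()})
E
```

```text
pics
scene [[601.9, 0.0, 329.2], [0.0, 601.9, 251.6], [0.0, 0.0, 1.0]] [-0.20703827  0.          0.          0.          0.        ] [[-0.74, -0.521, 0.425, 0.031], [-0.672, 0.585, -0.454, 0.594], [-0.012, -0.622, -0.783, 0.984], [0.0, 0.0, 0.0, 1.0]]
side [[523.3, 0.0, 321.6], [0.0, 523.3, 242.1], [0.0, 0.0, 1.0]] [-0.0339329  0.         0.         0.         0.       ] [[0.838, 0.389, -0.384, 0.92], [0.546, -0.595, 0.589, -0.513], [0.001, -0.703, -0.711, 0.79], [0.0, 0.0, 0.0, 1.0]]
{'clock': 0.1, 'qpos': [1.132, 0.522, -0.036, 1.6, 0.021, 1.021, -0.113], 'qd': [-0.0, -0.003, 0.0, -0.002, 0.0, -0.0, 0.002], 'joint_efforts': [0.005, -92.849, 1.985, -37.053, 0.018, 0.005, -0.0], 'position': [0.225, -0.583, 0.231], 'tool_rot': [-3.141, 0.0, 0.369], 'force': [-0.664, -0.934, -0.565], 'moment': [-0.014, -0.016, -0.004], 'grip_width': 0.085}
```

View pics/scene0.png

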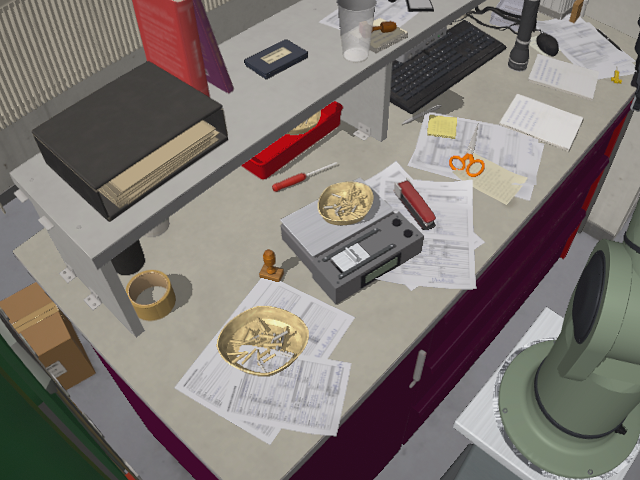

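View pics/side0.png

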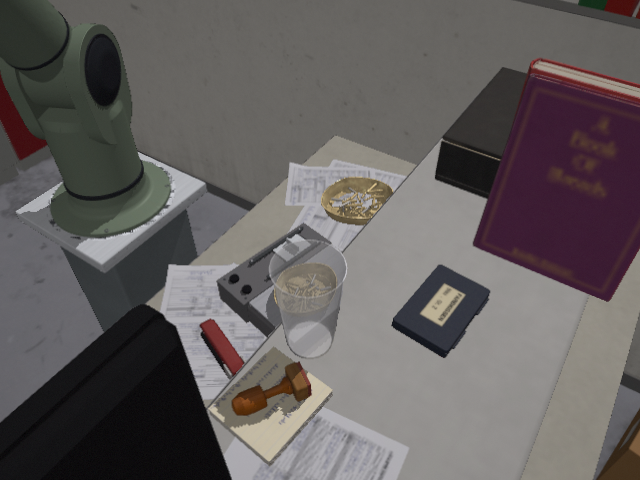

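The scene view has the scale at about (350,245), with its shutter near (350,258), raised keys near (393,222) and (405,233), the stapler near (417,203) and the stamp near (270,265). A shelf stands behind it. I'll zoom in on the scale.

```bash
python3 - <<'E'
import cv2
im=cv2.imread("pics/scene0.png")[170:310,240:450]
cv2.imwrite("pics/crop1.png",cv2.resize(im,None,fx=3.8,fy=3.8,interpolation=cv2.INTER_CUBIC))
E
```

```text
(no output)
```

View pics/crop1.png

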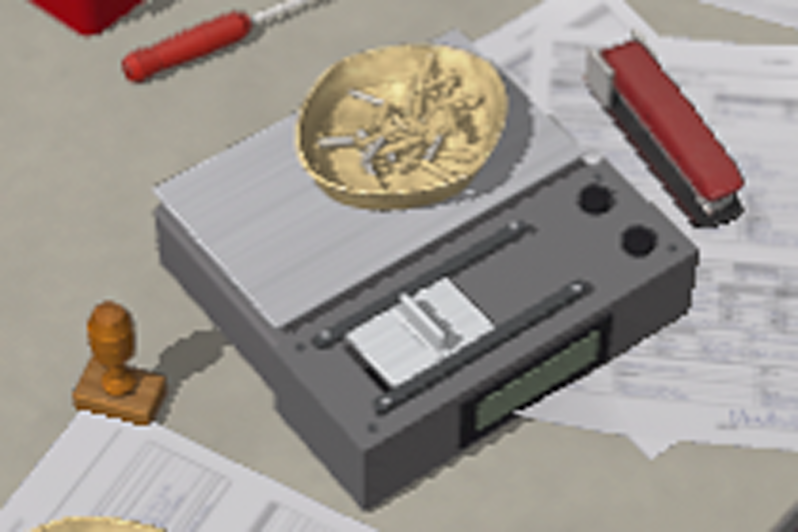

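```bash
cat > h.py <<'E'
import cv2,numpy as np
from workcell import bot, grab_frame, calibration
def ray(c,px,z):
    u=cv2.undistortPoints(np.array([[px]],float),np.array(c["camera_matrix"]),np.array(c["dist"]))[0,0]
    T=np.array(c["T"]); d=T[:3,:3]@[u[0],u[1],1]; o=T[:3,3]
    return (o+d*(z-o[2])/d[2])[:2]
def fit(loc,w):
    loc,w=np.array(loc)[:,:2],np.array(w); a,b=loc-loc.mean(0),w-w.mean(0)
    yaw=np.arctan2((a[:,0]*b[:,1]-a[:,1]*b[:,0]).sum(),(a*b).sum())
    R=np.array([[np.cos(yaw),-np.sin(yaw)],[np.sin(yaw),np.cos(yaw)]])
    t=w.mean(0)-R@loc.mean(0); return yaw,R,t,(w-t-loc@R.T)*1000
E
python3 - <<'E'
from h import *
c=calibration("scene")
P=[((365,457),(-.1,.11,.06)),((697,255),(-.1,-.11,.06)),((596,196),(-.042,-.085,.066)),((639,239),(-.078,-.085,.066)),((157,190),(.1,.11,.066))]
px=lambda p:(p[0]/3.8+240,p[1]/3.8+170)
w=[ray(c,px(p),l[2]) for p,l in P]
yaw,R,t,res=fit([l for _,l in P],w); print(yaw,t,res.round(1).tolist())
for n,p,z in[("rib",(426,322),.079),("stamp",(120,395),.02),("stapA",(605,60),.04),("stapB",(725,210),.02),("shut+y",(368,362),.064)]:
    q=ray(c,px(p),z); print(n,q.round(3),(R.T@(q-t)).round(4))
for l in[(-.06,.055),(-.06,0)]: print(l,(t+R@l).round(4))
E
```

```text
-0.2302381732933112 [ 0.53601961 -0.01399038] [[-3.7, 1.8], [1.9, 3.2], [2.2, -0.3], [1.7, 0.0], [-2.1, -4.8]]
rib [0.483 0.046] [-0.0649  0.046 ]
stamp [0.601 0.153] [0.0248 0.1777]
stapA [ 0.552 -0.193] [ 0.056  -0.1708]
stapB [ 0.44  -0.162] [-0.0598 -0.1659]
shut+y [0.496 0.075] [-0.0594  0.0778]
(-0.06, 0.055) [0.4902 0.0533]
(-0.06, 0) [ 4.776e-01 -3.000e-04]
```

Request:
{"fn": "move_arm", "kwargs": {"jaw": [255,255,255,255,255,255,255,255,255,255], "dp": [[0,0,0],[0,0,0],[0,0,0],[0,0,0],[0.01,-0.056,0],[0.01,-0.056,0],[0.01,-0.056,0],[0.01,-0.056,0],[0.01,-0.056,0],[0.01,-0.056,0]], "rotation": [[0,0,0.048],[0,0,0.048],[0,0,0.048],[0,0,0.047],[0,0,0],[0,0,0],[0,0,0],[0,0,0],[0,0,0],[0,0,0]], "squeeze": 20}}

```text
clock: 1.35
position: [0.334, -0.3308, 0.2312]
tool_rot: [-3.141, 0.0, -0.231]
force: [0.3, -0.8, -0.3]
grip_width: 0.0
```

Request:
{"fn": "move_arm", "kwargs": {"jaw": [255,255,255,255,255,255,255,255,255], "dp": [[0.01,-0.056,0],[0.01,-0.056,0],[0.01,-0.056,0],[0.01,-0.056,0],[0.01,-0.056,0],[0.01,-0.056,0],[0.01,-0.056,0],[0.01,-0.056,0],[0,0,0]], "rotation": [[0,0,0],[0,0,0],[0,0,0],[0,0,0],[0,0,0],[0,0,0],[0,0,0],[0,0,0],[0,0,0]]}}

```text
clock: 2.48
position: [0.4787, 0.005, 0.231]
tool_rot: [-3.141, 0.0, -0.227]
force: [-1.0, -1.3, -0.2]
grip_width: 0.0002
```

```bash
python3 - <<'E'
from h import *
s=bot.observe(); c=calibration("wrist"); np.savez("w1.npz",T=c["T"],K=c["camera_matrix"],d=c["dist"])
cv2.imwrite("pics/wrist1.png",grab_frame("wrist"))
for k in("clock","position","tool_rot","force","grip_width"): print(k,np.round(s[k],4))
print(np.round(c["T"],3).tolist())
E
```

```text
clock 2.475
position [0.4787 0.005  0.231 ]
tool_rot [-3.1406e+00  4.0000e-04 -2.2680e-01]
force [-1.0107 -1.2832 -0.2251]
grip_width 0.0002
[[-0.224, -0.927, -0.3, 0.556], [-0.975, 0.213, 0.07, -0.013], [-0.001, 0.308, -0.951, 0.373], [0.0, 0.0, 0.0, 1.0]]
```

View pics/wrist1.png

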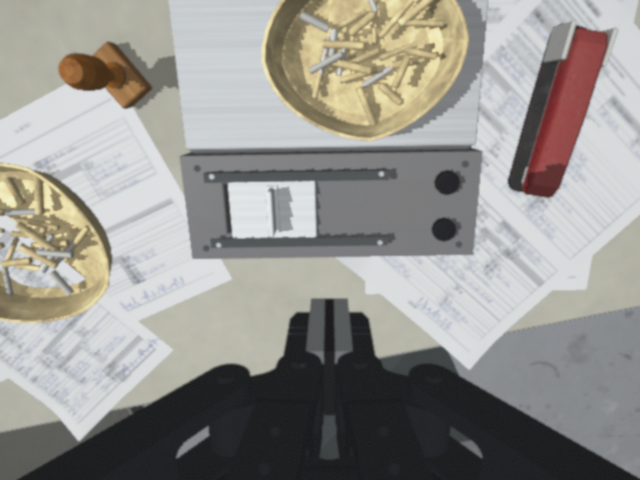

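The wrist view shows the console clearly: front corners near (193,258) and (473,254), keys near (447,182) and (444,229), and the rib near (270,210). I'll refine the fit from these.

```bash
python3 - <<'E'
from h import *
im=cv2.imread("pics/wrist1.png"); z=np.load("w1.npz"); c=dict(camera_matrix=z["K"],dist=z["d"],T=z["T"])
g=cv2.cvtColor(im,cv2.COLOR_BGR2GRAY); m=(g<45).astype(np.uint8); m[:165]=0;m[245:]=0;m[:,:425]=0;m[:,465:]=0
n,l,st,ce=cv2.connectedComponentsWithStats(m); k=[tuple(ce[i]) for i in range(1,n) if st[i,4]>100]; k.sort(key=lambda p:p[1]); print(k)
P=[(k[0],(-.042,-.085,.066)),(k[1],(-.078,-.085,.066)),((193,258),(-.1,.11,.06)),((473.5,254),(-.1,-.11,.06))]
w=[ray(c,p,l[2]) for p,l in P]; yaw,R,t,res=fit([l for _,l in P],w); print(yaw,t,res.round(1).tolist())
for nm,p,h in[("rib",(270,210),.079),("plate+y",(229,211),.064),("plate-y",(316,208),.064)]:
    q=ray(c,p,h); print(nm,q.round(4),(R.T@(q-t)).round(4))
cr=im[135:270,170:490]; cv2.imwrite("pics/crop2.png",cv2.resize(cr,None,fx=2.5,fy=2.5,interpolation=cv2.INTER_CUBIC))
E
```

```text
[(np.float64(447.02666666666664), np.float64(181.93333333333334)), (np.float64(443.7787356321839), np.float64(228.80747126436782))]
-0.2073293633693156 [ 0.539211   -0.00944866] [[0.0, 0.7], [0.5, 0.7], [-0.0, -1.2], [-0.5, -0.2]]
rib [0.492  0.0448] [-0.0574  0.0434]
plate+y [0.4948 0.0778] [-0.0614  0.0762]
plate-y [0.4825 0.014 ] [-0.0603  0.0113]
```

View pics/crop2.png

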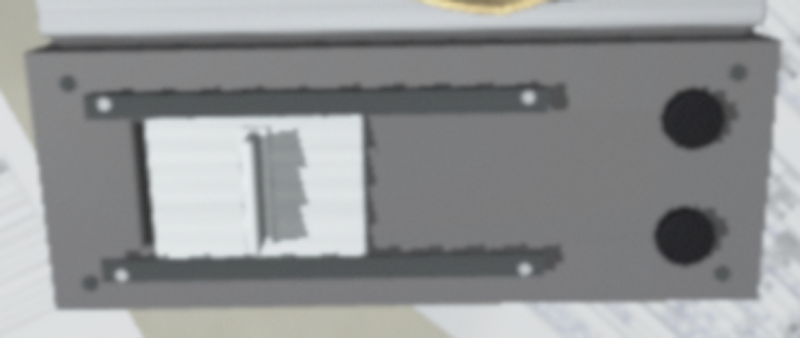

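Request:
{"fn": "move_arm", "kwargs": {"jaw": [255,255,255,255,255,255,255,255], "dp": [[0.001,-0.0305,0],[0.001,-0.0305,0],[0.001,-0.0305,0],[0,0,0.04],[0,0,0.04],[0,0,0.04],[0,0,0.04],[0,0,0]], "rotation": [[0,0,-0.006],[0,0,0],[0,0,0],[0,0,0],[0,0,0],[0,0,0],[0,0,0],[0,0,0]]}}

```text
clock: 3.52
position: [0.4951, 0.0724, 0.1018]
tool_rot: [3.14, 0.003, -0.213]
force: [-0.1, -0.3, 0.9]
grip_width: 0.0003
```

```bash
cat >> h.py <<'E'
def here():
    s=bot.observe(); p=np.array(s["position"]); y=-.2073; R=np.array([[np.cos(y),-np.sin(y)],[np.sin(y),np.cos(y)]])
    print("t",s["clock"],"scale-frame mm",((R.T@(p[:2]-[.5392,-.0094]))*1000).round(1),"z",(p[2]*1000).round(1),"yaw",round(s["tool_rot"][2],3),"F",np.round(s["force"],1))
E
python3 - <<'E'
from h import *
here(); cv2.imwrite("pics/wrist2.png",grab_frame("wrist"))
E
```

```text
t 3.525 scale-frame mm [-60.  71.] z 101.8 yaw -0.213 F [-0.1 -0.3  0.9]
```

View pics/wrist2.png

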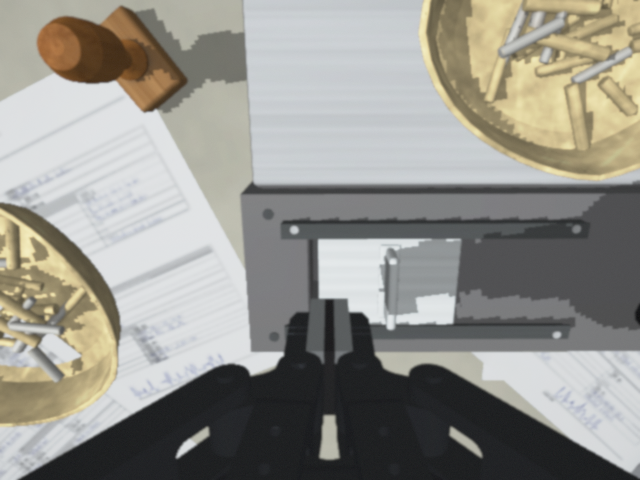

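Request:
{"fn": "move_arm", "kwargs": {"jaw": [255,255,255,255,255,255,255,255,255], "dp": [[0,0,0.02],[0,0,0.02],[0,0,0],[0,0.01,0],[0,0.01,0],[0,0.01,0],[0,0.01,0],[0,0.01,0],[0,0,0]], "rotation": [[0,0,0],[0,0,0],[0,0,0],[0,0,0],[0,0,0],[0,0,0],[0,0,0],[0,0,0],[0,0,0]]}}

```text
clock: 4.7
position: [0.4877, 0.0328, 0.0713]
tool_rot: [3.141, 0.0, -0.214]
force: [0.1, 0.3, -0.3]
grip_width: 0.0
```

```bash
python3 -c "
from h import *
here()"
```

```text
t 4.7 scale-frame mm [-59.   30.7] z 71.3 yaw -0.214 F [ 0.1  0.3 -0.3]
```

Request:
{"fn": "move_arm", "kwargs": {"jaw": [255,255,255,255,255], "dp": [[0,0.01,0],[0,0.01,0],[0,0.01,0],[0,0.003,0],[0,0,0]], "rotation": [[0,0,0],[0,0,0],[0,0,0],[0,0,0],[0,0,0]]}}

```text
clock: 5.32
position: [0.483, 0.0104, 0.0715]
tool_rot: [-3.138, -0.001, -0.21]
force: [2.3, 19.2, -2.4]
grip_width: 0.0
```

```bash
python3 -c "
from h import *
here(); cv2.imwrite('pics/wrist3.png',grab_frame('wrist'))"
```

```text
t 5.325 scale-frame mm [-59.1   7.8] z 71.5 yaw -0.21 F [ 2.3 19.2 -2.4]
```

View pics/wrist3.png

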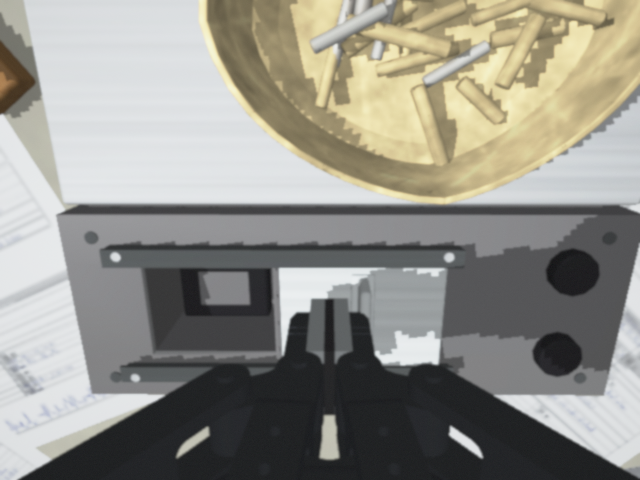

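The shutter is at its stop (19 N) and the well is uncovered at columns 148–279. Next I back off, lift and centre over the well.

Request:
{"fn": "move_arm", "kwargs": {"jaw": [255,255,255,255,255,255,255], "dp": [[0,-0.012,0],[0,0,-0.02],[0,-0.016,0],[0,-0.016,0],[0,-0.016,0],[0,0,0],[0,0,0]], "rotation": [[0,0,0],[0,0,0],[0,0,0],[0,0,0],[0,0,0],[0,0,0],[0,0,0]]}}

```text
clock: 6.25
position: [0.4922, 0.0546, 0.0871]
tool_rot: [3.141, 0.0, -0.212]
force: [-0.6, 0.1, -0.6]
grip_width: 0.0001
```

```bash
python3 -c "
from h import *
here()"
```

```text
t 6.25 scale-frame mm [-59.2  52.9] z 87.1 yaw -0.212 F [-0.6  0.1 -0.6]
```

Request:
{"fn": "move_arm", "kwargs": {"jaw": [255,255,255,255,255,255], "dp": [[-0.001,-0.0025,0],[0,0,0.014],[0,0,0.014],[0,0,0.014],[0,0,0.012],[0,0,0]], "rotation": [[0,0,0],[0,0,0],[0,0,0],[0,0,0],[0,0,0],[0,0,0]]}}

```text
clock: 7.0
position: [0.4916, 0.0568, 0.0433]
tool_rot: [3.141, 0.001, -0.212]
force: [-0.3, 0.1, -0.2]
grip_width: 0.0003
```

```bash
python3 -c "
from h import *
here()"
```

```text
t 7.0 scale-frame mm [-60.2  55. ] z 43.3 yaw -0.212 F [-0.3  0.1 -0.2]
```

Request:
{"fn": "move_arm", "kwargs": {"jaw": [255,255,255,255,255], "dp": [[0,0,0.005],[0,0,0.005],[0,0,0.004],[0,0,0.002],[0,0,0]], "rotation": [[0,0,0],[0,0,0],[0,0,0],[0,0,0],[0,0,0]]}}

```text
clock: 7.62
position: [0.4923, 0.057, 0.0319]
tool_rot: [-3.141, -0.001, -0.212]
force: [-3.3, -1.2, 18.0]
grip_width: -0.0004
```

```bash
python3 -c "
from h import *
here()"
```

```text
t 7.625 scale-frame mm [-59.5  55.3] z 31.9 yaw -0.212 F [-3.3 -1.2 18. ]
```

The 18 N and z = 32 mm mean the key is bottomed. I'll hold just over a second, then withdraw.

Request:
{"fn": "move_arm", "kwargs": {"jaw": [255,255,255,255,255,255,255,255,255], "dp": [[0,0,0],[0,0,0],[0,0,0],[0,0,0],[0,0,0],[0,0,0],[0,0,0],[0,0,0],[0,0,0]], "rotation": [[0,0,0],[0,0,0],[0,0,0],[0,0,0],[0,0,0],[0,0,0],[0,0,0],[0,0,0],[0,0,0]]}}

```text
clock: 8.75
position: [0.4924, 0.057, 0.0319]
tool_rot: [-3.141, -0.001, -0.212]
force: [-2.0, -0.5, 17.3]
grip_width: -0.0
```

Request:
{"fn": "move_arm", "kwargs": {"jaw": [255,255,255,255,255,255], "dp": [[0,0,-0.015],[0,0,-0.02],[0,0,-0.025],[0,0,-0.025],[0,0,-0.01],[0,0,0]], "rotation": [[0,0,0],[0,0,0],[0,0,0],[0,0,0],[0,0,0],[0,0,0]]}}

```text
clock: 9.5
position: [0.4922, 0.0569, 0.1078]
tool_rot: [-3.141, -0.001, -0.213]
force: [0.1, -0.1, -0.2]
grip_width: -0.0001
```

```bash
python3 -c "
from h import *
here()"
```

```text
t 9.5 scale-frame mm [-59.6  55.2] z 107.8 yaw -0.213 F [ 0.1 -0.1 -0.2]
```

Request:
{"fn": "move_arm", "kwargs": {"jaw": [255,255,255,255,255,255,255,255], "dp": [[0,0.035,0],[0,0.035,0],[0,0.035,0],[0,0,0],[0,0,0.016],[0,0,0.016],[0,0,0.013],[0,0,0]], "rotation": [[0,0,0],[0,0,0],[0,0,0],[0,0,0],[0,0,0],[0,0,0],[0,0,0],[0,0,0]]}}

```text
clock: 10.5
position: [0.4738, -0.0248, 0.0702]
tool_rot: [3.141, 0.002, -0.212]
force: [-0.2, -0.3, -0.4]
grip_width: -0.0001
```

```bash
python3 -c "
from h import *
here()"
```

```text
t 10.5 scale-frame mm [-60.8 -28.6] z 70.2 yaw -0.212 F [-0.2 -0.3 -0.4]
```

Request:
{"fn": "move_arm", "kwargs": {"jaw": [255,255,255,255,255,255,255,255,255,255], "dp": [[0,-0.01,0],[0,-0.01,0],[0,-0.01,0],[0,-0.01,0],[0,-0.01,0],[0,-0.01,0],[0,-0.01,0],[0,-0.01,0],[0,-0.009,0],[0,0,0]], "rotation": [[0,0,0],[0,0,0],[0,0,0],[0,0,0],[0,0,0],[0,0,0],[0,0,0],[0,0,0],[0,0,0],[0,0,0]]}}

```text
clock: 11.75
position: [0.4892, 0.0437, 0.0713]
tool_rot: [3.14, 0.0, -0.213]
force: [-1.8, -7.3, 4.9]
grip_width: 0.0001
```

```bash
python3 -c "
from h import *
here()"
```

```text
t 11.75 scale-frame mm [-59.8  41.7] z 71.3 yaw -0.213 F [-1.8 -7.3  4.9]
```

At the predicted stop position with the force rising. One more small nudge to confirm, then I back off, rise and look.

Request:
{"fn": "move_arm", "kwargs": {"jaw": [255,255,255,255,255,255,255,255,255], "dp": [[0,-0.002,0],[0,0,0],[0,0.015,0],[0,0,-0.03],[0,0,-0.04],[0,0,-0.05],[0,0.04,-0.05],[0,0.03,-0.03],[0,0,0]], "rotation": [[0,0,0],[0,0,0],[0,0,0],[0,0,0],[0,0,0],[0,0,0],[0,0,0],[0,0,0],[0,0,0]]}}

```text
clock: 12.88
position: [0.4757, -0.0221, 0.2328]
tool_rot: [-3.141, -0.003, -0.215]
force: [-0.2, -0.1, 0.0]
grip_width: 0.0003
```

```bash
python3 -c "
from h import *
here(); cv2.imwrite('pics/wrist4.png',grab_frame('wrist'))"
```

```text
t 12.875 scale-frame mm [-59.5 -25.4] z 232.8 yaw -0.215 F [-0.2 -0.1  0. ]
```

View pics/wrist4.png

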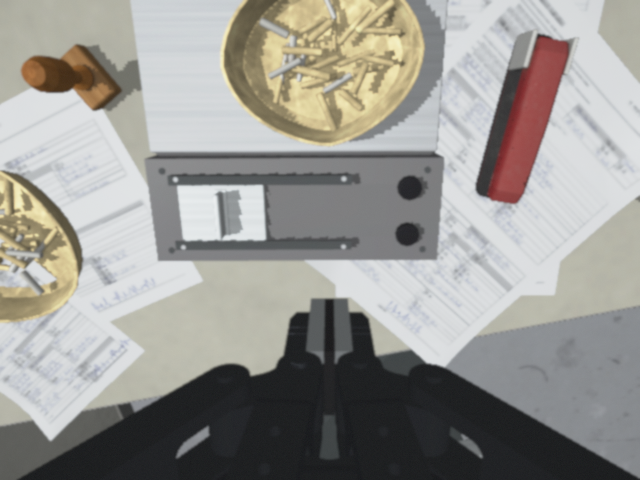

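The shutter is closed (plate at columns 179–268, no gap at its left edge). The dish, stamp and stapler are in place, and the arm is clear.

```bash
python3 -c "
from workcell import workorder
print(workorder.job_done())"
```

```text
the job is handed in; nothing more can be done
None
```

I tared the scale and handed the job in; no verdict came back.

- **Opening:** I pushed the shutter with closed fingers until it hit its stop. The force there was about 19 N, and the wrist picture showed the well uncovered.
- **Tare key:** I pressed it to z = 32 mm, which is fully down, and held it there for just over 1.1 s at 17–18 N. I then withdrew.
- **Closing:** I pushed the shutter back until the fingertip reached the predicted stop position with the force rising to about 7 N. I then gave it a small extra nudge.

The last picture, taken with the arm clear at z = 233 mm and the force about zero, showed:

- The shutter is closed, with no gap at the edge.
- The dish is on the pan, and the stamp and stapler are standing where they were.
- I steered clear of the two round keys throughout, and they look untouched.

I could not see the tare key under the closed shutter, so its return up is inferred from the fingertip withdrawing freely. I judged the objects' positions by eye, not by a second measurement. No checks failed or disagreed, apart from the first scale fit from the scene camera. It was a few mm off, and I replaced it with the wrist-camera fit.

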